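Push the film card home in the reader until its stop is felt

TASK

A film card lies part-way in the slot of the small white card reader. Push it straight in until you feel it come up against the springy stop hidden inside, press just firmly enough (about 5 N) that the stop begins to give, then back away; do not ram the stop. How deep the stop sits differs every time and cannot be seen.

Things in the scene. Friction and masses are not known exactly. Their poses are not given: they have to be found in the camera images.
- reader: Fixed white card reader, housing 110 (x) x 90 (y) x 44 mm high, dark window on top, slot in its -x face. Origin: centre of the housing's underside, on the worktop; +x is the way the card is pushed. Slot 58 mm wide, floor 12 mm, roof 25 mm above the worktop; in it, 32 to 78 mm behind the mouth, waits the hidden face of the stop. Bystanders stand beside the housing, 25 mm or more from its sides.
- mouth (a point): Middle of the slot's mouth, on the slot's floor: 55 mm from the reader's origin towards -x, 12 mm up; axes as the reader's. Two grey L-shaped rails run from it 75 mm towards -x: ledges at floor height with side lips (top 21 mm above the worktop). Between the ledges, 40 mm wide, the worktop is open: a pusher narrower than that can go down behind the card and follow it.
- card: Loose grey film card with a window, 100 (x) x 55 x 9 mm, 60 g, lying along the rails, leading +x edge 12 to 22 mm inside the slot. Origin: centre of its underside, 12 mm above the worktop. Its rear edge, to be pushed, is 50 mm towards -x, 12 to 21 mm above the worktop, 3 to 13 mm out past the rails' ends. Slides easily (under 1 N). A second such card lying on the worktop is not used.
- stop (a joint): How far the stop has been pushed in from where it waits, m: 0 untouched, end of travel 0.018. It does not tell where the stop is. It gives from 2 to 3 N on, then 0.6 to 0.8 N more per mm (5 N: 2 to 5 mm, 10 N: 9 to 13 mm); damped. Let go, it stays where it was pushed, or creeps back to about 3 to 4 mm if pushed farther, with the card against it.
There are look-alikes about, which are no part of the job. Leave any green or purple look-alike of the card alone.

How it is judged:
At the end, for the whole second after the job is handed in: The card lies still and flat (within 0.15 rad) in the slot, its centre between 76 and 10 mm in front of the reader's origin (which covers every place of the stop), and rests against the stop, which stands pushed in by 1 to 12 mm (value of joint stop between 0.001 and 0.012 m and x of card in the frame of reader between -0.076 and -0.01 m and angle between card's own z axis and vertical below 0.15 rad and linear speed of card below 0.02 m/s); the robot touches nothing.
It fails at once if The stop is rammed: pushed in by more than 15 mm (over about 11 N) (value of joint stop above 0.015 m).
It also fails if it takes over 32 s, if anything falls off the work surface, if the arm or the gripper's body presses on something with over 40 N, if the wrist force passes 120 N, or if a joint passes its speed limit or range.

ROBOT

A 7-joint arm with a two-finger parallel gripper is mounted at the origin on a cart in front of the work surface, level with it; the furniture and walls round the work are solid. World frame = base frame: x ahead of the robot, y to its left, z up, the work surface at z = 0. Lengths are in m, angles in rad, forces in N, time in s.
With the tool pointing down it reaches from about 0.375 to 0.925 m from the base axis. Payload 3.1 kg.
Tool frame: the origin (TCP) lies between the finger pads; the fingertips stand 19 mm ahead of it and the grasp point (between the pads) is the TCP; z points along the fingers, y is the line along which they close (so a half turn about z gives the same grasp; the last joint's range is limited). The gripper opens to 85 mm and grips with 20 to 120 N. Pads are 22 mm wide; open, the fingers measure 114 mm over their backs; the gripper's body (76 mm by 85 mm) begins 54 mm behind the grasp point. The pads swing forward as they close: fully open they stand 13 mm farther back than shut.
Start: joints at [-1.237, 0.383, 0.044, 1.598, -0.018, 1.161, -0.05], TCP at [0.272, 0.59, 0.25] pointing down, gripper open.
Joint ranges: [-2.61, 2.61], [-0.41, 2.15], [-1.48, 1.57], [0, 2.5], [-1.57, 4.71], [0.05, 1.97], [-2.85, 2.85]. Speed limits (rad/s): [2.79, 2.79, 3.14, 3.14, 3.14, 3.14, 3.14].

INTERFACE

Orientations are given as a unit quaternion [x, y, z, w].
In Python, from bench import move_ptp, movel, move_j, move_gripper, pause, inverse_kinematics, read_camera, camera_params, MotionError, sign_off, look_for, tip_of, read_time_s, read_qpos, read_joint_vel, read_effort, read_eef_pos, read_tcp_rot, read_ft_force, read_ft_torque, read_finger_gap, read_grasp_force gives the robot as it stands. Calls block until the motion is done:
- move_ptp(position, orientation): joint-space move of the TCP to a pose.
- movel(position, orientation=None, speed=0.15): straight line of the TCP; orientation=None keeps the orientation; speed is the mean speed in m/s.
- move_j(angles): joint-space move.
- move_gripper(opening, effort=None): finger opening in m; effort is the grip in N (None keeps the last); returns when the fingers have stopped.
- pause(seconds).
- inverse_kinematics(position, orientation): joint angles nearest the present ones, or None.
- read_camera(name): name is "scene" or "top" or "wrist"; returns the picture (400x640x3 uint8, red, green, blue); there is no depth.
- camera_params(name): a dict with "K" (3x3 intrinsics, pixels), "camera_from_world" (4x4, takes a point from world to camera coordinates). Camera axes: x right, y down, z forward; pixel columns grow to the right and rows downward; lengths in m; the calibration is good to about 2 mm. A picture is of the moment at which its call begins: read the wrist's pose just before it. camera_params takes no time and is no camera call; for the wrist camera it gives the pose at the moment of the call.
A pose or a line that the arm cannot do raises MotionError and nothing moves.
- sign_off(): hands the job in; it is judged then, once.
Trained networks look in the newest picture that a camera, given by its name, has taken for a name from the list of things; names that differ only in an ending like _2 or _b are one class to them, and where a whole thing is asked for, a point or a joint stands for the part that bears it (a point fixed in the world has none). Each returns a list of dicts, best first, with "confidence" (0 to 1); they miss things now and then, are a little off and sometimes report something else, mostly with a low value. They report only what shows in the picture. A call takes as long as a camera call. They do not tell look-alikes from the thing itself.
- look_for(camera, name): "at" ([column, row] in pixels, amid what is visible of it).
- tip_of(camera, name): "at" ([column, row] in pixels: a listed point, or the origin of a listed thing).
Readings, each from a call of its own:
- read_time_s(): time.
- read_qpos(): joint angles.
- read_joint_vel(): joint speeds.
- read_effort(): joint torques, N m.
- read_eef_pos(): TCP position.
- read_tcp_rot(): TCP orientation.
- read_ft_force(): force on the tool from outside, world axes, zero at the start.
- read_ft_torque(): the same for the moment, N m.
- read_finger_gap(): finger opening in m.
- read_grasp_force(): force on a finger pad.
Only numpy, scipy, OpenCV 4.12 (cv2) and the standard library are available. Lean on these libraries where they do the work, as an engineer would, in place of code of your own. Each camera call takes 0.05 s, during which the arm holds its last target. There are 200 camera calls.

## Working session

There is one attempt and no reset: what is moved stays moved. The work goes in short steps, each a Python script; the robot and the scene stay as the last script left them, time stands still between calls to the robot, and variables do not carry over. Pictures are saved under pics/ and viewed, at most 10 in all, crops included, and the job is handed in when it is done.

```bash
mkdir -p pics; cat > h.py <<'E'
from bench import *
import numpy as np, cv2
def ray(cam,px,z,P=None):
    P=P or camera_params(cam);K=np.array(P["K"]);T=np.array(P["camera_from_world"])
    R,t=T[:3,:3],T[:3,3];c=-R.T@t;d=R.T@np.linalg.solve(K,[px[0],px[1],1]);s=(z-c[2])/d[2];return c+s*d
def save(n,im): cv2.imwrite(f"pics/{n}.png",cv2.cvtColor(im,cv2.COLOR_RGB2BGR))
E
python3 - <<'E'
from h import *
for c in ["scene","top"]:
    save(c,read_camera(c))
    for n,z in [("reader",0),("mouth",.012),("card",.012)]:
        for r in tip_of(c,n)[:4]: print(c,n,np.round(r["at"],1),round(r["confidence"],2),ray(c,r["at"],z).round(4))
print(read_tcp_rot(),read_time_s(),read_ft_force())
E
```

```text
scene reader [286.5 208.5] 0.85 [0.6243 0.0705 0.    ]
scene mouth [292.5 217.5] 0.86 [0.5709 0.0941 0.012 ]
scene card [363.8 240.3] 0.76 [0.4066 0.035  0.012 ]
scene card [390.  194.3] 0.72 [ 0.4905 -0.1517  0.012 ]
scene card [295.4 221.6] 0.67 [0.554  0.0994 0.012 ]
scene card [245.  262.9] 0.6 [0.5101 0.2595 0.012 ]
top reader [301.  156.2] 0.68 [0.6291 0.0635 0.    ]
top mouth [286.9 178.1] 0.6 [0.5802 0.0914 0.012 ]
top card [206.5 208.2] 0.83 [0.519  0.2486 0.012 ]
top card [284.2 194.1] 0.6 [0.5476 0.0964 0.012 ]
top card [317.  263.5] 0.55 [0.4109 0.0314 0.012 ]
[ 2.14218566e-01  9.76785732e-01 -1.93820298e-04 -4.43378782e-05] 0.4 [-0.06345126  0.01100931  0.98985983]
```

View pics/top.png

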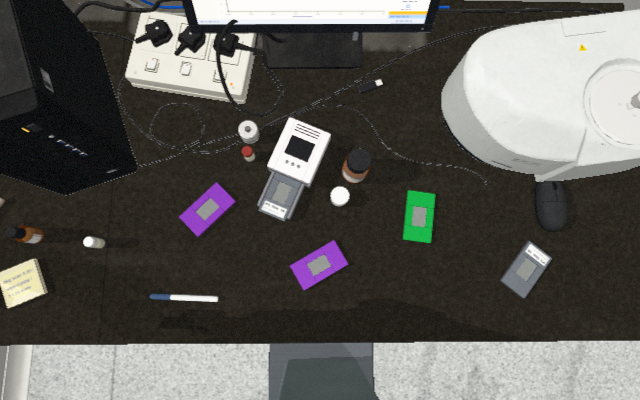

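View pics/scene.png

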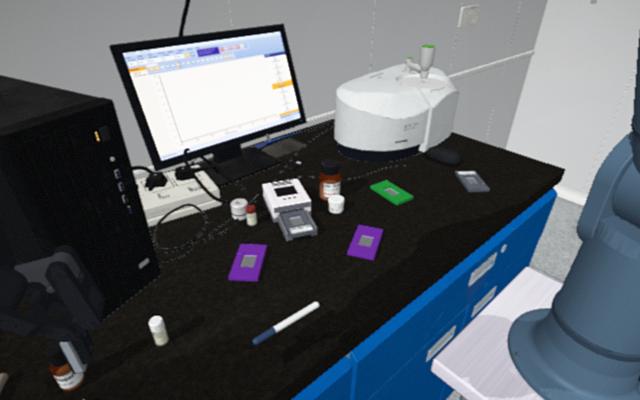

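Top picture: the reader is at about (300,150) and the card in its rails at (284,195). The spare grey card is at (526,270), and the purple and green look-alikes are clear of the path. Next is a close look from above.

```bash
python3 - <<'E'
from h import *
a=np.radians(155);q=[np.cos(a/2),np.sin(a/2),0,0]
# close the gripper first so it is a narrow pusher
move_ptp([0.52,0.12,0.25],q); move_gripper(0.0,20)
P=camera_params("wrist"); im=read_camera("wrist"); save("w1",im)
for n,z in [("reader",0),("mouth",.012),("card",.012)]:
    for r in tip_of("wrist",n)[:3]: print(n,np.round(r["at"],1),round(r["confidence"],2),ray("wrist",r["at"],z,P).round(4))
np.savez("P",K=P["K"],T=P["camera_from_world"])
print(read_eef_pos(),read_tcp_rot(),read_time_s(),read_finger_gap())
E
```

```text
mouth [312.7 225.9] 0.9 [0.5761 0.0857 0.012 ]
card [198.3 108.1] 0.95 [0.4105 0.0346 0.012 ]
card [314.9 196.7] 0.84 [0.5461 0.1026 0.012 ]
card [ 93.6 256.1] 0.81 [ 0.5023 -0.1612  0.012 ]
[0.51998822 0.11998932 0.24999668] [ 2.16461036e-01  9.76291257e-01  8.05060669e-06 -2.50150167e-05] 3.2917 3.970057888781255e-05
```

View pics/w1.png

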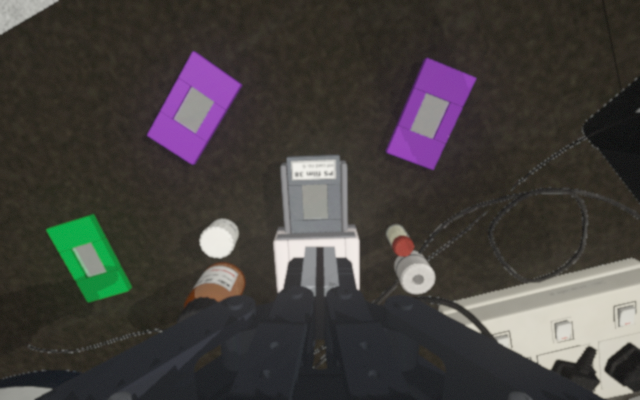

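The wrist view shows the card's rear edge at row ~156, columns 287–341. The rails are beside it, and the reader's front edge runs from about (275,232) to (358,228). I'll enlarge that area for the yaw.

```bash
python3 -c "
import cv2
i=cv2.imread('pics/w1.png')[145:265,260:380];cv2.imwrite('pics/w1c.png',cv2.resize(i,(600,600),interpolation=cv2.INTER_CUBIC))"
```

```text
(no output)
```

View pics/w1c.png

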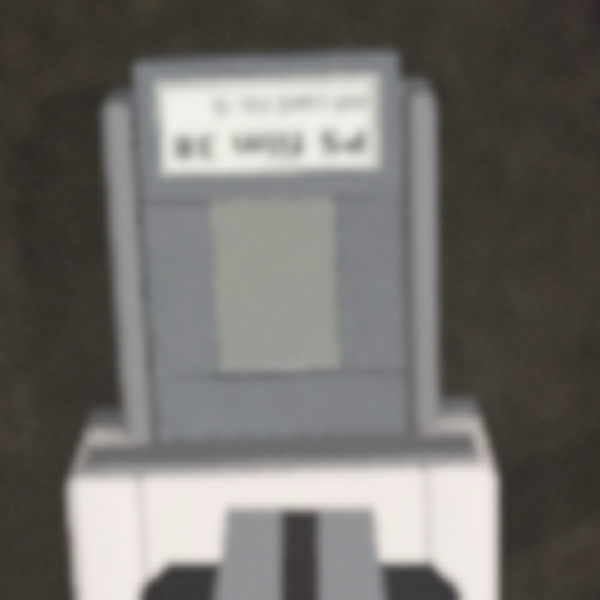

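```bash
python3 - <<'E'
from h import *
d=np.load("P.npz");P=dict(K=d["K"],camera_from_world=d["T"])
g=lambda u,v,z:ray("wrist",(260+u/5,145+v/5),z,P)
def rep(n,a,b):
    e=b-a;print(n,"mid",((a+b)/2).round(4),"len",np.linalg.norm(e).round(4),"deg",np.degrees(np.arctan2(e[1],e[0])).round(1))
rep("card rear",g(133,62,.021),g(397,52,.021))
rep("housing front",g(70,482,.044),g(497,470,.044))
rep("rail ends",g(103,97,.021),g(437,85,.021))
rep("left rail",g(103,97,.021),g(122,425,.021)); rep("right rail",g(437,85,.021),g(440,415,.021))
rep("card left",g(133,62,.021),g(152,435,.021)); rep("card right",g(397,52,.021),g(412,430,.021))
E
```

```text
card rear mid [0.5036 0.1205 0.021 ] len 0.0549 deg 67.2
housing front mid [0.5815 0.0884 0.044 ] len 0.0892 deg 66.8
rail ends mid [0.5105 0.1184 0.021 ] len 0.0698 deg 67.1
left rail mid [0.5306 0.0715 0.021 ] len 0.0734 deg -23.6
right rail mid [0.5579 0.1361 0.021 ] len 0.0736 deg -23.1
card left mid [0.5311 0.0785 0.021 ] len 0.0831 deg -23.7
card right mid [0.5533 0.1302 0.021 ] len 0.0841 deg -21.8
```

```bash
cat > push.py <<'E'
from h import *
y=np.radians(-23);d=np.array([np.cos(y),np.sin(y),0]);a=y+np.pi;q=[np.cos(a/2),np.sin(a/2),0,0]
m=np.array([0.5805,0.0887,0]);rear=-0.083
at=lambda s,z:m+s*d+[0,0,z]
s=rear-0.030
move_ptp(at(s,0.10),q); movel(at(s,0.025),q,speed=0.1); pause(0.3)
def f(): return -np.mean([read_ft_force()for _ in range(3)],0)@d
print("down",read_time_s(),read_ft_force().round(2) if hasattr(read_ft_force(),'round') else read_ft_force())
b=f();log=[]
while s<rear-0.011+0.075:
    s+=0.0015; movel(at(s,0.025),speed=0.03)
    F=f()-b; log.append((round(s*1e3,1),round(F,2)))
    if F>3.5: pause(0.1);F=f()-b;log.append(("settled",round(F,2)))
    if F>4.8 or read_time_s()>25: break
print(log,read_time_s(),read_eef_pos(),read_ft_force())
E
python3 push.py
```

```text
down 5.1667 [ 0.58  0.72 -0.15]
[(-111.5, np.float64(0.73)), (-110.0, np.float64(0.35)), (-108.5, np.float64(-0.06)), (-107.0, np.float64(0.49)), (-105.5, np.float64(0.98)), (-104.0, np.float64(0.92)), (-102.5, np.float64(-0.2)), (-101.0, np.float64(-0.13)), (-99.5, np.float64(0.47)), (-98.0, np.float64(0.1)), (-96.5, np.float64(0.71)), (-95.0, np.float64(0.5)), (-93.5, np.float64(0.38)), (-92.0, np.float64(0.83)), (-90.5, np.float64(0.61)), (-89.0, np.float64(0.42)), (-87.5, np.float64(1.24)), (-86.0, np.float64(-0.31)), (-84.5, np.float64(0.08)), (-83.0, np.float64(0.33)), (-81.5, np.float64(0.72)), (-80.0, np.float64(0.97)), (-78.5, np.float64(1.83)), (-77.0, np.float64(3.02)), (-75.5, np.float64(4.79)), ('settled', np.float64(4.52)), (-74.0, np.float64(5.07)), ('settled', np.float64(4.61)), (-72.5, np.float64(6.17)), ('settled', np.float64(6.11))] 12.2167 [0.51291001 0.11726978 0.02473888] [-5.52635098  1.96551742  0.52441845]
```

Force rose at a spring-like rate (~1 N/mm) to about 5.7 N, right where the shallowest stop could be. I'll back away and look.

```bash
python3 - <<'E'
from h import *
y=np.radians(-23);d=np.array([np.cos(y),np.sin(y),0])
p=np.array(read_eef_pos())
movel(p-0.03*d,speed=0.08); movel(p-0.03*d+[0,0,0.225],speed=0.2)
P=camera_params("wrist"); im=read_camera("wrist"); save("w2",im)
np.savez("P2",K=P["K"],T=P["camera_from_world"])
K,T=np.array(P["K"]),np.array(P["camera_from_world"])
c=K@(T@np.array([0.55,0.10,.021,1]))[:3];c=(c[:2]/c[2]).astype(int);o=np.maximum(c-60,0);print("origin",o,read_time_s(),read_ft_force())
save("w2c",cv2.resize(im[o[1]:o[1]+120,o[0]:o[0]+120],(600,600),interpolation=cv2.INTER_CUBIC))
E
```

```text
origin [258 174] 14.075 [-0.14922375  0.30101249  0.46363587]
```

View pics/w2c.png

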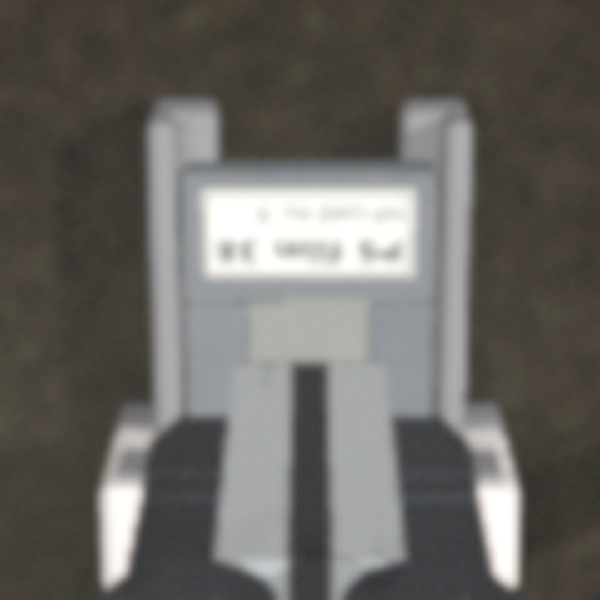

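The card has moved straight in. Its rear edge (crop row ~170) is now about 11 mm past the rail ends, flat and centred, and the gripper is clear with no force on it. That matches free sliding followed by the springy stop giving a few mm.

```bash
python3 -c "
from bench import *
print(sign_off(),read_time_s())"
```

```text
the job is handed in; nothing more can be done
the job is handed in; nothing more can be done
```

I pushed the card straight in until the stop began to give at about 5–6 N, backed the arm clear, and handed the job in at about 14 s; the sign-off returned no verdict, and I judge the stop to be pushed in by roughly 3–6 mm from the force and pictures.

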